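# Pack the shaker box and hold its sprung retaining bar shut

## Robot

A 6-joint arm with a two-finger parallel gripper is mounted at the origin on the work surface. World frame = base frame: x ahead of the robot, y to its left, z up, the work surface at z = 0. Lengths are in m, angles in rad, forces in N, time in s.
With the tool pointing down it reaches from about 0.3 to 0.75 m from the base axis. Payload 8.5 kg.
Tool frame: the origin (TCP) lies on the centre line of the jaws, within the pads' length; the fingertips stand nose_length ahead of it and the grasp point (between the pads) lies 8 mm behind it (nose_length is the distance from the TCP to the fingertips, in m); z points along the fingers, x is the direction in which the jaws open and shut, and the axes are right-handed (so a half turn about z gives the same grasp; the last joint's range is limited). The gripper opens to 85 mm and grips with 20 to 120 N. Pads are 22 mm wide; open, the fingers measure 114 mm over their backs; the gripper's body (76 mm by 85 mm) begins 54 mm behind the grasp point. The pads swing forward as they close: fully open they stand 13 mm farther back than shut.
Start: joints at [0.915, 0.381, 1.297, -0, 1.464, -0.215], TCP at [0.235, 0.497, 0.242] pointing down, gripper open.
Joint ranges: [-3.11, 3.11], [-0.89, 2.33], [0.22, 2.48], [-1.42, 4.56], [0.17, 2.85], [-2.88, 2.88]. Speed limits (rad/s): [2.39, 2.39, 3.14, 3.14, 3.14, 3.14].

## Interface

Orientations are given as a unit quaternion [w, x, y, z].
In Python, from bench import * gives the robot as it stands.
- The arm moves only by the tool arm_command, never from a script. Its argument "targets" is a list that holds one entry, the list of rows, each a list of 5 numbers: the shift along the world's x, y, z in cm, then the turn about the world's z in rad, then the gripper command: -1 is shut, 1 is fully open, values between are in proportion. A call has 1 to 10 rows; each row is the pose to reach, as a shift and turn from the pose commanded when the call began; what a row does not reach only later rows make up. A row lasts 1/10 s, in which the tool goes at most 50 mm and 8.59 degrees, less where a joint would pass 70% of its speed; a pose out of reach is approached as far as the arm can. A call with a gripper value outside its range is refused whole. The fingers move at their own pace and stop on an object; the grip force is fixed at half the most. Time passes only in rows, so rows that repeat a pose let the fingers close. It gives the time, the measured TCP pose, the force and the opening at its end, in the units of the state.
- read_state(): the state, without advancing time (a new reading comes with each control period).
- capture(name): name is "scene" or "top" or "wrist"; returns a dict with "color" (480x640x3 uint8, red, green, blue), "fx", "fy", "cx", "cy" (pixels), "distortion" ([k1, k2, p1, p2, k3] as OpenCV has them; the pictures are not rectified), "origin" and "rotation" of the camera in the world; the wrist camera has in their place "T_tool_cam" (4x4, takes a point from camera to tool coordinates, whose origin is the TCP and whose axes are the tool frame's). Camera axes: x right, y up, looking along -z (the intrinsics and any distortion apply to the point x, -y, -z); pixel columns grow to the right and rows downward; lengths in m; the calibration is good to about 2 mm. A picture is of the moment at which its call begins: read the wrist's pose just before it. There is no depth.
- finish_job(): hands the job in, once; it reports no verdict.
The state is a dict: "time": time; "joint_pos": joint angles; "qvel": joint speeds; "effort": joint torques, N m; "eef_pos": TCP position; "tcp_rot": TCP orientation; "wrist_force": force on the tool from outside, world axes, zero at the start; "torque": the same for the moment, N m; "width": finger opening in m.
Only numpy, scipy, OpenCV 4.12 (cv2) and the standard library are available. Lean on these libraries where they do the work, as an engineer would, in place of code of your own. Each camera call takes 0.05 s, during which the arm holds its last target. There are 200 camera calls.

## Task

Pack the amber jar and the white square bottle upright into the yellow box on the shaker, beside the steel canister that is already in it, so that all three stand on the box floor. Once both are in and let go, swing the red retaining bar (black handle on its free end) over the packed box against its spring until it meets its stop, and finish while still holding it there with the gripper fingers, so that a colleague can fit the locking pin. Leave the other things on the bench where they are.

Things in the scene. Friction and masses are not known exactly. Their poses are not given: they have to be found in the camera images.
- box_in (a point): Centre of the inner floor of the yellow open box on the fixed white shaker (300 x 240 x 83 mm tall); floor 88 above the table. Inside 148 along x, 52 along y, no dividers; walls 4 thick, 28 high. x runs along the row, away from the robot, to the bar's pivot; y left; z up. The canister stands within 3 of the +x wall; the other two fit in the rest in either order, about 12 to spare in all.
- amber_jar_mid (a point): Round amber glass jar with black lid, loose, 46 dia (up to 66 above its foot), lid 42 dia, 80 tall, about 150 g; the point is on its axis, 40 above its foot; z is up its axis.
- square_bottle_mid (a point): White plastic square bottle with round blue cap, loose, body 44 x 44 x 70 tall, cap 30 dia x 10, 80 tall in all, about 120 g; the point is on its axis, 40 above its foot; x and y are square to its side faces, z up.
- canister_mid (a point): Steel canister with red lid, loose, 46 dia, 80 tall, about 200 g, already in the box; the point is on its axis, 40 above its foot.
- bar_grip (a point): Centre of the black upright round handle (18 dia, 48 tall) on the free end of the red retaining bar, 175 from the pivot axis. The handle stands on the bar's top: its foot is 24 below this point, its top 24 above. The point's x axis points along the bar towards the pivot.
- bar_pivot (a point): Point on the vertical pivot axis of the bar, at mid-thickness of the bar; 115 mm from box_in along box x, 93 above the box floor. The bar (10 thick, 14 wide) swings level, its underside 8 above the lids of things standing on the box floor. The post below it is 28 dia.
- bar (a joint): Angle of the retaining bar, rad: 0 = sprung open, out to the left (+y) of the box; grows as it swings anticlockwise seen from above; 1.5 = firm stop, bar along the middle of the box over all three lids. A spring drives it back to 0: about 2.3 N at the handle at 0, 6.6 N at the stop; it flies open if let go.
- beaker_mid (a point): Clear glass beaker, open, 54 dia x 65 tall (mm), loose, a bystander to leave alone; the point is at its middle, half-way up.
- green_jar_mid (a point): Green glass jar with white cap, 42 dia x 70 tall (mm), loose, a bystander to leave alone; the point is at its middle, half-way up.
- wash_bottle_mid (a point): White wash bottle with red cap, 66 dia x 170 tall (mm), loose, a bystander to leave alone; the point is at its middle, half-way up.
- spatula_mid (a point): Spatula lying flat, about 180 long (mm), loose, a bystander to leave alone; the point is at its middle, half-way up.
- cork_ring_mid (a point): Cork ring (flask stand), 90 outer, 50 inner dia, 28 high (mm), loose, a bystander to leave alone; the point is at its middle, half-way up.
- mortar_mid (a point): White ceramic mortar bowl, 100 dia x 50 tall (mm), loose, a bystander to leave alone; the point is at its middle, half-way up.

How it is judged:
On the way, in this order (a step that is already met when the one before it is completed fails the run):
1. amber jar, square bottle and canister stand in the box, let go, with the bar still open (x of amber_jar_mid in the frame of box_in between -0.056 and 0.056 m and y of amber_jar_mid in the frame of box_in between -0.01 and 0.01 m and z of amber_jar_mid in the frame of box_in between 0.034 and 0.046 m and angle between each of amber_jar_mid, square_bottle_mid, canister_mid's own z axis and vertical below 0.12 rad and x of square_bottle_mid in the frame of box_in between -0.056 and 0.056 m and y of square_bottle_mid in the frame of box_in between -0.01 and 0.01 m and z of square_bottle_mid in the frame of box_in between 0.034 and 0.046 m and x of canister_mid in the frame of box_in between -0.056 and 0.056 m and y of canister_mid in the frame of box_in between -0.01 and 0.01 m and z of canister_mid in the frame of box_in between 0.034 and 0.046 m and contact force between each of amber_jar, square_bottle, canister and the fingers below 0.3 N and value of joint bar below 0.3 rad), for 0.2 s.
2. the bar is swung over the box to its stop and held by the gripper (value of joint bar above 1.44 rad and contact force between the fingers and bar above 2 N), for 0.2 s.
At the end, for the whole second after the job is handed in: Gripper holds the bar at its stop (above 1.44 of 1.5 rad, fingers pressing over 2 N, no packed thing touching the bar); all three stand in the box untouched by the fingers: centres within 10 mm of its midline, 56 mm of its middle, 34-46 mm above its floor, leaning under 0.12 rad (all of step 2 and x of amber_jar_mid in the frame of box_in between -0.056 and 0.056 m and y of amber_jar_mid in the frame of box_in between -0.01 and 0.01 m and z of amber_jar_mid in the frame of box_in between 0.034 and 0.046 m and angle between each of amber_jar_mid, square_bottle_mid, canister_mid's own z axis and vertical below 0.12 rad and x of square_bottle_mid in the frame of box_in between -0.056 and 0.056 m and y of square_bottle_mid in the frame of box_in between -0.01 and 0.01 m and z of square_bottle_mid in the frame of box_in between 0.034 and 0.046 m and x of canister_mid in the frame of box_in between -0.056 and 0.056 m and y of canister_mid in the frame of box_in between -0.01 and 0.01 m and z of canister_mid in the frame of box_in between 0.034 and 0.046 m and contact force between each of amber_jar, square_bottle, canister and the fingers below 0.3 N and contact force between each of amber_jar, square_bottle, canister and bar below 0.5 N); the arm keeps its last pose, push and grip.
It fails at once if another thing on the bench is shifted by more than 30 mm (distance of any of beaker_mid, green_jar_mid, wash_bottle_mid, spatula_mid, cork_ring_mid, mortar_mid from where it was at the start of the episode above 0.03 m).
It also fails if it takes over 72 s, if anything falls off the work surface, if the arm or the gripper's body presses on something with over 40 N, if the wrist force passes 120 N, or if a joint passes its speed limit or range.

## Working session

There is one attempt and no reset: what is moved stays moved. The work goes in short steps, Python scripts to look and compute and a tool call to move; the robot and the scene stay as the last step left them, time stands still between calls to the robot, and variables do not carry over. Pictures are saved under pics/ and viewed, about 8 in all and at most 12, crops included, and the job is handed in when it is done.

Besides the shell and the picture viewer there is one more tool, called after "Emit:" as name([rows], argument=value, ...), one row to a line, values as JSON. arm_command: Moves the arm, as the interface text tells. Its arguments: {"type":"object","properties":{"targets":{"type":"array","items":{"type":"array","items":{"type":"array","items":{"type":"number"}}}}},"required":["targets"]}

```bash
mkdir -p pics; ls
cat > h.py <<'E'
from bench import *
import numpy as np, cv2, pickle
def snap(name, fn):
    s=read_state(); c=capture(name); c['state']=s
    pickle.dump(c,open(f'pics/{fn}.pkl','wb'))
    cv2.imwrite(f'pics/{fn}.png',c['color'][:,:,::-1]); return c
def load(fn): return pickle.load(open(f'pics/{fn}.pkl','rb'))
def pose(c):
    if 'T_tool_cam' in c:
        w,x,y,z=c['state']['tcp_rot']
        from scipy.spatial.transform import Rotation as R
        T=np.eye(4);T[:3,:3]=R.from_quat([x,y,z,w]).as_matrix();T[:3,3]=c['state']['eef_pos']
        T=T@np.array(c['T_tool_cam']);return T[:3,3],T[:3,:3]
    return np.array(c['origin']),np.array(c['rotation'])
def px2z(c,uv,z):
    """pixels (N,2) on plane height z -> world"""
    K=np.array([[c['fx'],0,c['cx']],[0,c['fy'],c['cy']],[0,0,1.]])
    n=cv2.undistortPoints(np.array(uv,float).reshape(-1,1,2),K,np.array(c['distortion'],float)).reshape(-1,2)
    o,Rm=pose(c); d=np.c_[n[:,0],-n[:,1],-np.ones(len(n))]@Rm.T
    return o+d*((z-o[2])/d[:,2])[:,None]
def w2px(c,P):
    K=np.array([[c['fx'],0,c['cx']],[0,c['fy'],c['cy']],[0,0,1.]])
    o,Rm=pose(c); q=(np.array(P,float).reshape(-1,3)-o)@Rm; q=q*[1,-1,-1]
    return cv2.projectPoints(q,np.zeros(3),np.zeros(3),K,np.array(c['distortion'],float))[0].reshape(-1,2)
E
python3 - <<'E'
from h import *
for n in ['scene','top']:
    c=snap(n,n+'0'); print(n,c['origin'],np.round(c['rotation'],3).tolist(),c['fx'],c['distortion'])
c=snap('wrist','wrist0');print(np.round(c['T_tool_cam'],4).tolist(),c['fx']);print(c['state'])
E
```

```text
pics
scene [ 0.95267157 -0.8359685   1.06289937] [0.889, 0.387, 0.093, 0.229] 491.0688537833418 [0.01464219 0.         0.         0.         0.        ]
top [0.1726687  0.0133482  1.98436932] [-0.699, -0.06, 0.065, 0.71] 581.3544551260828 [0.05392449 0.         0.         0.         0.        ]
[[1.0, -0.0002, -0.0003, 0.0007], [-0.0003, -0.9466, -0.3224, -0.0834], [-0.0002, 0.3224, -0.9466, -0.1303], [0.0, 0.0, 0.0, 1.0]] 367.24553282044695
{'time': 0.1, 'joint_pos': array([ 9.14707962e-01,  3.81124470e-01,  1.29816725e+00,  9.11792809e-07,
        1.46360734e+00, -2.15295539e-01]), 'qvel': array([ 0.00034265, -0.00348333, -0.00104515,  0.00044363,  0.00130461,
       -0.00014029]), 'effort': array([ 3.24406479e-03, -4.49216437e+01, -2.31655276e+01, -2.52219543e-04,
        3.68780820e-03, -7.05642196e-05]), 'eef_pos': array([0.23450351, 0.49722331, 0.24178172]), 'tcp_rot': array([ 2.23376065e-04,  8.44587509e-01,  5.35417139e-01, -6.13822915e-04]), 'wrist_force': array([ 0.34714364,  0.26474409, -0.36010619]), 'torque': array([-0.02361817,  0.0055542 , -0.03115724]), 'width': 0.08566694707380508}
```

```bash
sed -i "s|    return np.array(c\['origin'\]),np.array(c\['rotation'\])|    from scipy.spatial.transform import Rotation as R\n    w,x,y,z=c['rotation']; return np.array(c['origin']),R.from_quat([x,y,z,w]).as_matrix()|" h.py
python3 -c "
import cv2
a=cv2.imread('pics/scene0.png');b=cv2.imread('pics/top0.png');w=cv2.imread('pics/wrist0.png')
import numpy as np
cv2.imwrite('pics/s1.png',cv2.resize(a,(800,600)));cv2.imwrite('pics/t1.png',cv2.resize(b,(800,600)))"
```

```text
(no output)
```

View pics/s1.png

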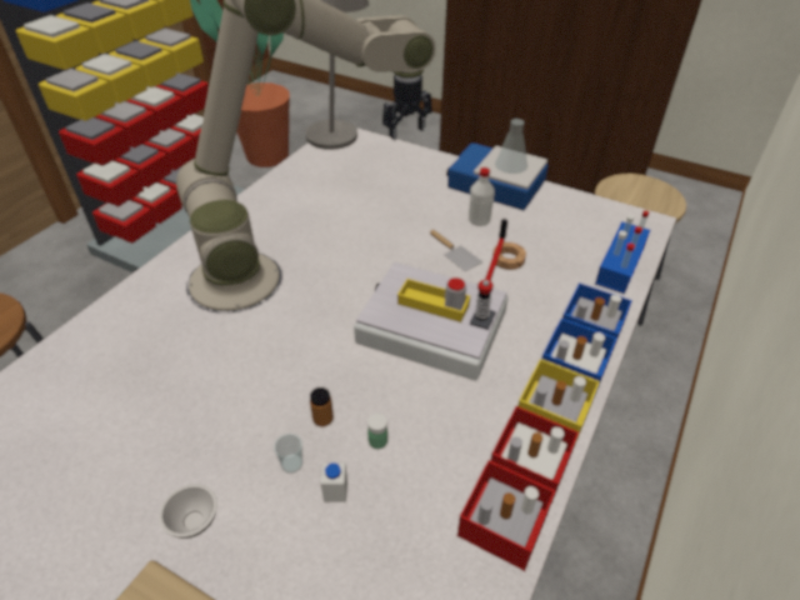

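View pics/t1.png

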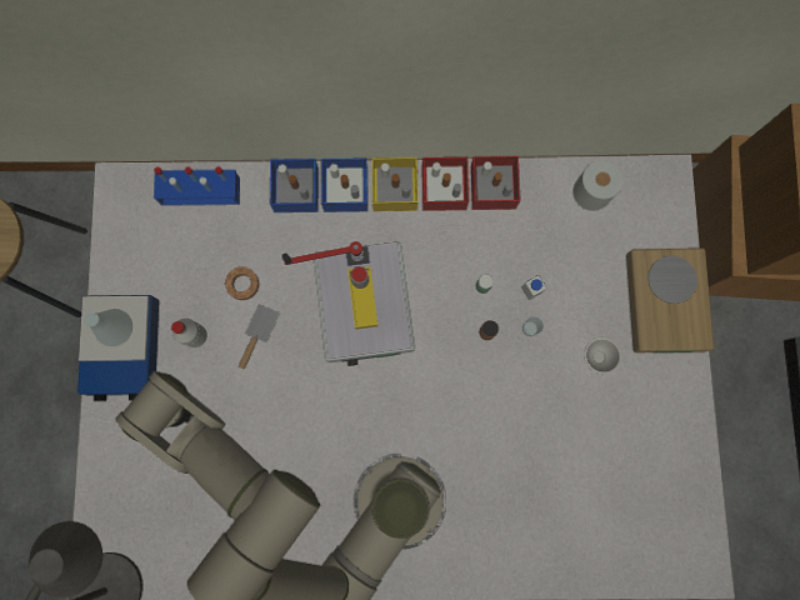

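Run:
```python
from h import *
c=load('top0'); f=.8
def g(l,u,v,z): print(l,np.round(px2z(c,[[u*f,v*f]],z)[0],3))
g('amber',489,326,.08);g('sq cap',536,285,.08);g('green',485,281,.07);g('beaker',532,326,.03)
g('boxnear',366,327,.116);g('boxfar',359,268,.116);g('can',359,274,.168);g('handle',286,259,.21);g('pivot',356,247,.186)
g('cork',241,283,.028); g('spat',262,322,0); g('wash',178,327,.17); g('mortar',602,355,.03)
```

```text
amber [ 0.448 -0.244  0.08 ]
sq cap [ 0.556 -0.374  0.08 ]
green [ 0.572 -0.239  0.07 ]
beaker [ 0.453 -0.367  0.03 ]
boxnear [0.445 0.08  0.116]
boxfar [0.602 0.097 0.116]
can [0.574 0.095 0.168]
handle [0.606 0.275 0.21 ]
pivot [0.641 0.101 0.186]
cork [0.585 0.424 0.028]
spat [0.48 0.37 0.  ]
wash [0.445 0.549 0.17 ]
mortar [ 0.372 -0.551  0.03 ]
```

Emit:
arm_command([
  [[4,-4.5,1,0.14,1],[7,-9,2,0.28,1],[10,-13,4,0.42,1],[13,-18,6,0.56,1],[15,-22.5,6,0.56,1],[18,-27,6,0.56,1],[18.5,-31.5,6,0.56,1],[18.5,-36,6,0.56,1],[18.5,-41,6,0.56,1],[18.5,-41,6,0.56,1]],
])

```text
time: 1.15
eef_pos: [0.4195, 0.0849, 0.3022]
tcp_rot: [-0.0, 0.664, 0.748, -0.0]
wrist_force: [-0.1, -0.2, 0.4]
width: 0.0855
```

Run:
```python
from h import *
import bench; print([k for k in dir(bench) if not k.startswith('_')])
c=snap('wrist','wb'); print(c['state']['eef_pos'],c['state']['qvel'].round(3),c['distortion'])
cv2.imwrite('pics/wb_v.png',cv2.resize(cv2.imread('pics/wb.png'),(800,600)))
```

```text
['Unreachable', 'capture', 'finish_job', 'nose_length', 'read_state']
[0.41947884 0.08494982 0.30218717] [-0.86  -0.115  0.126  0.007 -0.013 -0.852] [-0.0667255  0.         0.         0.         0.       ]
```

View pics/wb_v.png

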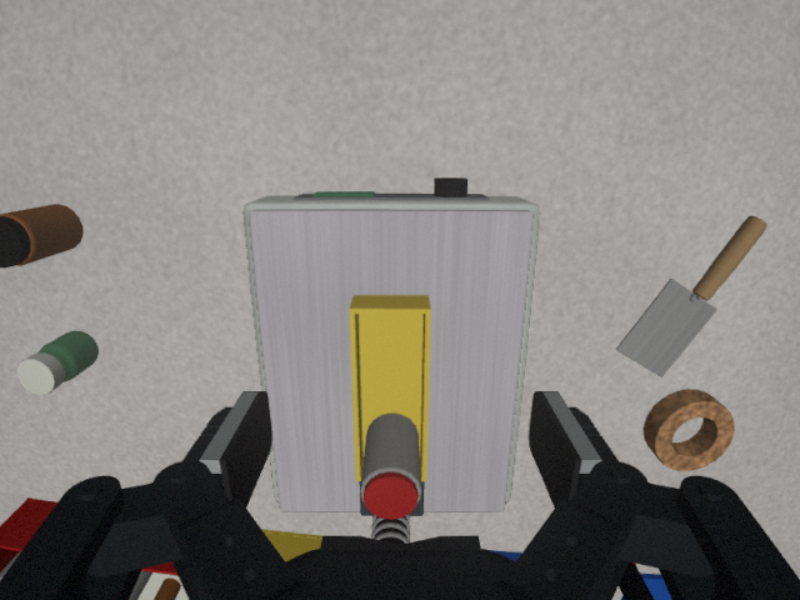

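Run:
```python
from h import *
import bench; print(bench.nose_length() if callable(bench.nose_length) else bench.nose_length)
for i in range(3): capture('wrist')
c=snap('wrist','wb2'); s=c['state'];print(s['eef_pos'],s['tcp_rot'],s['qvel'].round(3))
im=cv2.imread('pics/wb2.png')[220:430,240:400]
cv2.imwrite('pics/wb2_v.png',cv2.resize(im,None,fx=3.75,fy=2.85*1,interpolation=cv2.INTER_CUBIC))
```

```text
0.011
[0.41963198 0.08698314 0.30222209] [-2.06505197e-04  6.64443087e-01  7.47338839e-01 -1.54207283e-05] [ 0.043  0.002 -0.003 -0.002  0.001  0.005]
```

View pics/wb2_v.png

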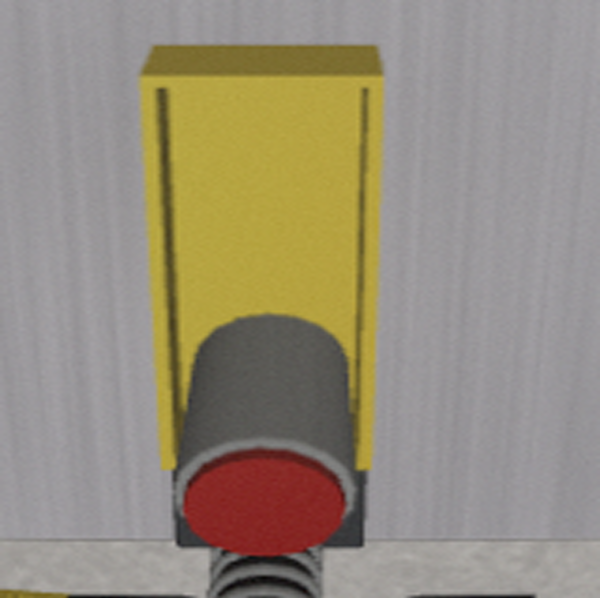

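Run:
```python
from h import *
c=load('wb2')
q=np.array([[141,75],[384,75],[371,469],[161,469],[265,500]],float)
uv=np.c_[240+q[:,0]/3.75,220+q[:,1]/2.85]
P=px2z(c,uv[:4],.116);print(P.round(4)); C=P.mean(0)
n=np.linalg.norm
print('w',n(P[0]-P[1]),n(P[2]-P[3]),'l',n(P[0]-P[3]),n(P[1]-P[2]))
d=(P[2]+P[3]-P[0]-P[1])[:2];yaw=np.arctan2(d[1],d[0]);w=P[0]-P[1]
print('C',C,'yaw',yaw,np.arctan2(-w[0]*0+-(w[0]),w[1]))
can=px2z(c,uv[4:],.168)[0];print('can',can, (can-C)[:2]@[np.cos(yaw),np.sin(yaw)],(can-C)[:2]@[-np.sin(yaw),np.cos(yaw)])
t=load('top0')
for y in(yaw,):
  R=np.array([[np.cos(y),-np.sin(y)],[np.sin(y),np.cos(y)]]);
  pv=C[:2]+R@[.115,0];h=pv+.175*np.array([np.cos(y+np.pi-1.5),np.sin(y+np.pi-1.5)]);print('pivot',pv,'handle',h)
  print('top px handle', w2px(t,[[*h,.21],[*pv,.186],[*can]])/.8)
```

```text
[[0.4527 0.0527 0.116 ]
 [0.4457 0.1116 0.116 ]
 [0.6003 0.1295 0.116 ]
 [0.6074 0.0704 0.116 ]]
w 0.05925787810092608 0.05946037642264115 l 0.15572824971843097 0.1556224874651939
C [0.52649675 0.0910598  0.116     ] yaw 0.11460062907842399 -3.0237943573570427
can [0.57209391 0.09747087 0.168     ] 0.04603117206769867 0.0011549763000087195
pivot [0.64074241 0.10421005] handle [0.60848348 0.2762111 ]
top px handle [[285.6053547  258.14527266]
 [354.82759768 247.08049599]
 [358.0174991  274.90651204]]
```

Emit:
arm_command([
  [[0,-5,0,0,1],[0,-10,0,0,1],[0,-15,0,0,1],[0,-20,0,0,1],[0,-25,0,0,1],[0,-30,0,0,1],[0,-35,0,0,1],[0,-38,0,0,1],[0,-38,0,0,1],[0,-38,0,0,1]],
])

```text
time: 2.4
eef_pos: [0.4203, -0.2916, 0.3019]
tcp_rot: [-0.001, 0.663, 0.748, 0.0]
wrist_force: [-0.1, 0.7, -0.1]
width: 0.0853
```

Run:
```python
from h import *
for i in range(3): capture('wrist')
c=snap('wrist','wj'); s=c['state'];print(s['eef_pos'],s['tcp_rot'],s['qvel'].round(3),s['time'])
cv2.imwrite('pics/wj_v.png',cv2.resize(cv2.imread('pics/wj.png'),(800,600),interpolation=cv2.INTER_CUBIC))
```

```text
[ 0.42016772 -0.29091245  0.30259215] [1.18674460e-04 6.62844905e-01 7.48756710e-01 7.93851727e-05] [-0.003 -0.003 -0.003 -0.    -0.001 -0.002] 2.55
```

View pics/wj_v.png

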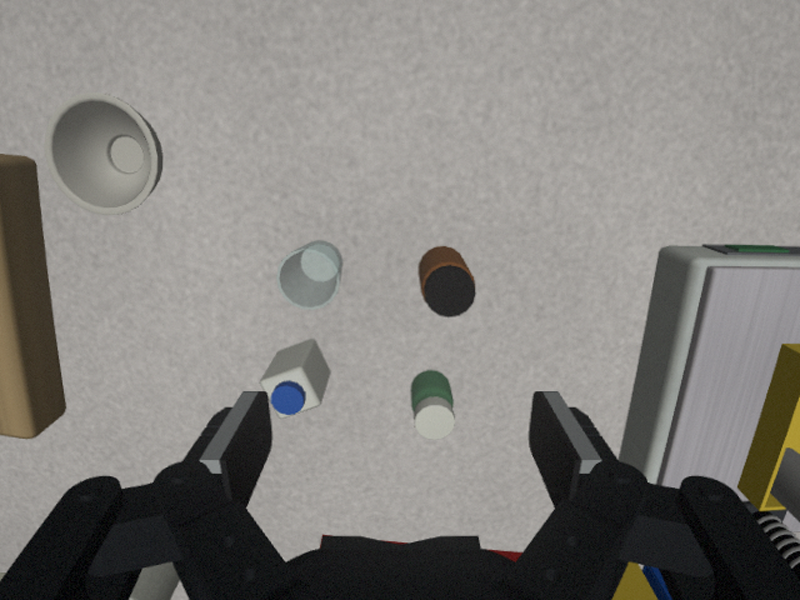

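Run:
```python
from h import *
im=cv2.imread('pics/wj.png')
a=cv2.resize(im[262:342,195:275],None,fx=7,fy=7,interpolation=cv2.INTER_CUBIC)
cv2.imwrite('pics/sq_v.png',a)
c=load('wj')
hsv=cv2.cvtColor(im,cv2.COLOR_BGR2HSV)
m=cv2.inRange(hsv[262:342,195:275],(100,100,50),(130,255,255)); M=cv2.moments(m,True);uv=[195+M['m10']/M['m00'],262+M['m01']/M['m00']]
print('cap',uv,px2z(c,[uv],.0795))
g=im.max(2)[190:262,325:390]; m=(g<45).astype(np.uint8); n,l,st,ce=cv2.connectedComponentsWithStats(m); k=1+st[1:,4].argmax()
uv=ce[k]+[325,190]; print('lid',uv,st[k],px2z(c,[uv],.08))
```

```text
cap [229.9797794117647, 318.15441176470586] [[ 0.55712428 -0.37325536  0.0795    ]]
lid [359.68281102 232.11965812] [  15   23   40   40 1053] [[ 0.44159065 -0.24723825  0.08      ]]
```

View pics/sq_v.png

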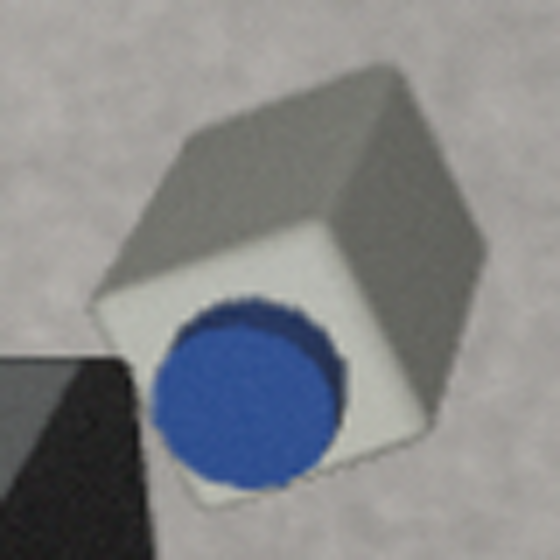

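Run:
```python
from h import *
c=load('wj')
q=np.array([[95,298],[320,219],[434,430],[207,507]],float)/7+[195,262]
P=px2z(c,q,.07);print(P.round(4),P.mean(0)); n=np.linalg.norm
e=[(P[(i+1)%4]-P[i])[:2] for i in range(4)]
print([round(n(v),4) for v in e],[round((np.arctan2(v[1],v[0])+np.pi/4)%(np.pi/2)-np.pi/4,3) for v in e])
print(px2z(c,[[195+243/7,262+405/7]],.08), px2z(c,[[195+243/7,262+405/7]],.07))
def pr(l,P): print(l,w2px(c,P).round(1).tolist())
# amber lid circle outline predicted
for x in (.4416,):
  a=np.linspace(0,2*np.pi,40); p=w2px(c,np.c_[x+.021*np.cos(a),-.2472+.021*np.sin(a),.08+0*a]);print(p.min(0),p.max(0))
  p=w2px(c,np.c_[x+.023*np.cos(a),-.2472+.023*np.sin(a),0*a]);print(p.min(0),p.max(0))
```

```text
[[ 0.5488 -0.3998  0.07  ]
 [ 0.5301 -0.3646  0.07  ]
 [ 0.5659 -0.3443  0.07  ]
 [ 0.5854 -0.3807  0.07  ]] [ 0.5575446  -0.37235623  0.07      ]
[np.float64(0.0399), np.float64(0.0412), np.float64(0.0413), np.float64(0.0413)] [np.float64(0.487), np.float64(0.515), np.float64(0.491), np.float64(0.482)]
[[ 0.55900628 -0.37336626  0.08      ]] [[ 0.56527859 -0.37544528  0.07      ]]
[338.86308069 211.85683574] [380.54647996 251.69503268]
[334.0347899  193.86632097] [371.92070409 230.69014408]
```

Emit:
arm_command([
  [[3.5,-2,-4.5,0.13,1],[7,-4,-8,0.26,1],[10.5,-6,-12,0.37,1],[13.7,-8,-16,0.37,1],[13.7,-8,-18,0.37,1],[13.7,-8,-18,0.37,1],[13.7,-8,-18,0.37,1],[13.7,-8,-18,0.37,1]],
])

```text
time: 3.4
eef_pos: [0.5569, -0.3724, 0.1254]
tcp_rot: [0.002, 0.515, 0.857, -0.0]
wrist_force: [-0.7, 0.2, 0.9]
width: 0.0855
```

```bash
cat > st.py <<'E'
from h import *
s=read_state();q=s['tcp_rot'];print(s['time'],s['eef_pos'].round(4),'yaw',round(2*np.arctan2(q[2],q[1]),4),s['qvel'].round(3),s['wrist_force'].round(1),round(s['width'],4))
E
python3 st.py
```

```text
3.4 [ 0.5569 -0.3724  0.1254] yaw 2.0605 [-0.005 -0.01  -0.    -0.001 -0.002  0.001] [-0.7  0.2  0.9] 0.0855
```

Emit:
arm_command([
  [[0,0,-4,0,1],[0,0,-7.5,0,1],[0,0,-7.6,0,1],[0,0,-7.6,0,1],[0,0,-7.6,0,-1],[0,0,-7.6,0,-1],[0,0,-7.6,0,-1],[0,0,-7.6,0,-1],[0,0,-7.6,0,-1],[0,0,-7.6,0,-1]],
])

```text
time: 4.4
eef_pos: [0.5572, -0.3732, 0.0482]
tcp_rot: [0.002, 0.515, 0.857, -0.0]
wrist_force: [0.0, 0.3, 7.3]
width: 0.0432
```

```bash
python3 st.py
```

```text
4.4 [ 0.5572 -0.3732  0.0482] yaw 2.06 [-0.    -0.    -0.001 -0.001 -0.    -0.   ] [0.  0.3 7.3] 0.0432
```

Emit:
arm_command([
  [[0,0,4,0,-1],[0,0,8,0,-1],[0,1,12,0,-1],[-1,5,15,-0.12,-1],[-2,9.5,17,-0.24,-1],[-3,14,19,-0.37,-1],[-4,18.5,20,-0.375,-1],[-5,23,20,-0.375,-1],[-6,27.5,20,-0.375,-1],[-7,32,20,-0.375,-1]],
])

```text
time: 5.4
eef_pos: [0.4857, -0.0508, 0.2467]
tcp_rot: [0.0, 0.666, 0.746, 0.0]
wrist_force: [0.4, 1.2, -1.2]
width: 0.0438
```

```bash
python3 st.py
```

```text
5.4 [ 0.4857 -0.0508  0.2467] yaw 1.6847 [ 0.791 -0.283  0.412  0.003 -0.134  0.782] [ 0.4  1.2 -1.2] 0.0438
```

Emit:
arm_command([
  [[-0.3,4.5,0,0,-1],[-0.6,9,0,0,-1],[-0.9,13.9,0,0,-1],[-0.9,13.9,-3,0,-1],[-0.9,13.9,-6,0,-1],[-0.9,13.9,-6,0,-1],[-0.9,13.9,-6,0,-1],[-0.9,13.9,-6,0,-1]],
])

```text
time: 6.2
eef_pos: [0.4784, 0.0861, 0.1879]
tcp_rot: [0.001, 0.666, 0.746, 0.001]
wrist_force: [0.4, -0.5, -1.5]
width: 0.0433
```

Run:
```python
exec(open('st.py').read())
c=snap('wrist','wp1');cv2.imwrite('pics/wp1_v.png',cv2.resize(c['color'][200:440,190:450,::-1],None,fx=2.5,fy=2.5,interpolation=cv2.INTER_CUBIC))
p=s['eef_pos'][:2]-[.5265,.0911];y=.1146;print('box xy',p@[np.cos(y),np.sin(y)],p@[-np.sin(y),np.cos(y)])
```

```text
6.2 [0.4784 0.0861 0.1879] yaw 1.6844 [-0.003 -0.003  0.002  0.002 -0.007 -0.001] [ 0.4 -0.5 -1.5] 0.0433
box xy -0.048317073425930085 0.0005140560223986226
```

View pics/wp1_v.png

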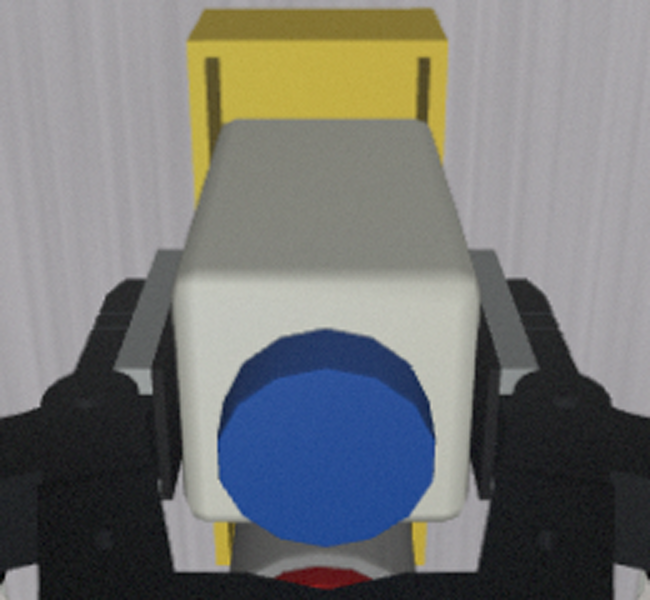

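Run:
```python
from h import *
c=load('wp1');y=.1146;C=np.array([.5265,.0911]);R=np.array([[np.cos(y),-np.sin(y)],[np.sin(y),np.cos(y)]])
def v(p,z): return ((w2px(c,[[*(C+R@p),z]])[0]-[190,200])*2.5).round(1)
print('rim near corners',v([-.078,-.03],.116),v([-.078,.03],.116),'obs 188,447 v40')
q=c['state']['eef_pos'];
D=R.T@(q[:2]-C)
for dz,n in((-.048,'foot'),(.022,'shoulder')):
  print(n,v(D+[-.022,-.022],q[2]+dz),v(D+[-.022,.022],q[2]+dz))
print('cap',v(D,q[2]+.032))
for p in ([188,40],[447,40]):
  w=px2z(c,[np.array(p)/2.5+[190,200]],.116)[0];print(R.T@(w[:2]-C))
```

```text
rim near corners [187.   39.9] [450.8  39.8] obs 188,447 v40
foot [213.5 106.1] [427.8 106. ]
shoulder [153.2 276.6] [482.6 276.7]
cap [317.7 461.4]
[-0.07797562 -0.02977402]
[-0.07795092  0.02912921]
```

Emit:
arm_command([
  [[0,-0.25,0,0,-1],[0,-0.25,-2,0,-1],[0,-0.25,-3.5,0,-1],[0,-0.25,-4.3,0,-1],[0,-0.25,-4.8,0,-1],[0,-0.25,-5.1,0,-1],[0,-0.25,-5.1,0,-1],[0,-0.25,-5.1,0,-1]],
])

```text
time: 7.05
eef_pos: [0.4781, 0.0838, 0.1361]
tcp_rot: [0.001, 0.666, 0.746, 0.0]
wrist_force: [-1.8, 0.2, 3.7]
width: 0.0432
```

```bash
python3 st.py
```

```text
7.05 [0.4781 0.0838 0.1361] yaw 1.685 [ 0.001  0.001  0.001  0.    -0.002  0.001] [-1.8  0.2  3.7] 0.0432
```

Emit:
arm_command([
  [[0,0,0,0,1],[0,0,0,0,1],[0,0,0,0,1],[0,0,0,0,1],[0,0,0,0,1],[0,0,3,0,1],[0,0,7,0,1],[-1,0,11,0,1],[-4,0,15,0,1],[-4,0,15,0,1]],
])

```text
time: 8.05
eef_pos: [0.437, 0.0842, 0.2902]
tcp_rot: [0.004, 0.665, 0.746, 0.003]
wrist_force: [-0.3, 0.1, -0.6]
width: 0.0854
```

```bash
python3 - <<'E'
capture=None
exec(open('st.py').read())
from h import *
for i in range(3): capture('wrist')
c=snap('wrist','wp2');cv2.imwrite('pics/wp2_v.png',cv2.resize(c['color'][200:440,190:450,::-1],None,fx=2.5,fy=2.5,interpolation=cv2.INTER_CUBIC))
E
python3 st.py
```

```text
8.05 [0.437  0.0842 0.2902] yaw 1.6855 [-0.004  0.092  0.061  0.001 -0.1    0.006] [-0.3  0.1 -0.6] 0.0854
8.25 [0.4376 0.0839 0.2841] yaw 1.6849 [-0.001  0.016  0.     0.001  0.003  0.001] [-0.1  0.6  0. ] 0.0855
```

View pics/wp2_v.png

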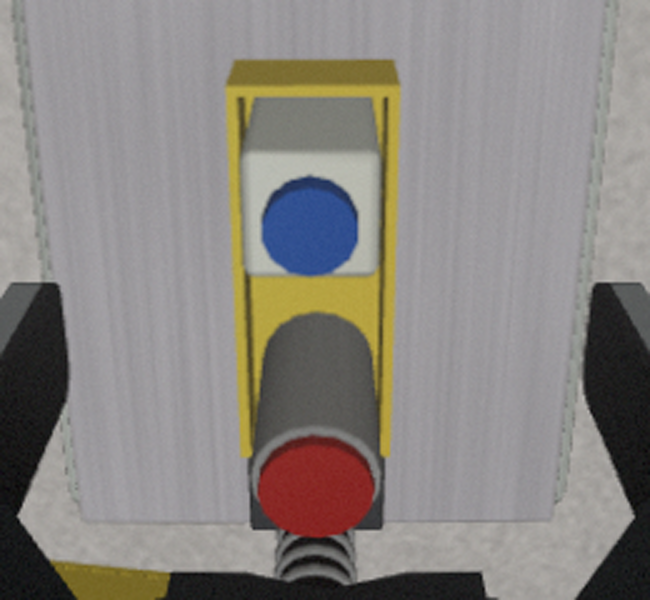

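Run:
```python
from h import *
c=load('wp2');y=.1146;C=np.array([.5265,.0911]);R=np.array([[np.cos(y),-np.sin(y)],[np.sin(y),np.cos(y)]])
for n,p,z in (('nearL',[226,90],.116),('nearR',[400,90],.116),('farL',[240,457],.116),('farR',[391,457],.116),('cap',[310,229],.168),('lid',[316,486],.168),('shoulder near',[311,150],.158),('shoulder far',[311,275],.158),('canfootfront',[316,314],.088)):
  w=px2z(c,[np.array(p)/2.5+[190,200]],z)[0];print(n,(R.T@(w[:2]-C)).round(4))
```

```text
nearL [-0.076 -0.03 ]
nearR [-0.076   0.0296]
farL [ 0.0782 -0.0301]
farR [0.0781 0.0303]
cap [-0.0492 -0.0006]
lid [0.0466 0.0009]
shoulder near [-0.0705 -0.0003]
shoulder far [-0.0281 -0.0005]
canfootfront [0.0292 0.0002]
```

Emit:
arm_command([
  [[0,-5,0,0,1],[0,-10,0,0,1],[0,-15,0,0,1],[0.4,-20,0,0,1],[0.4,-25,-3,0,1],[0.4,-29,-7,0,1],[0.4,-33.2,-11,0,1],[0.4,-33.2,-15.5,0,1],[0.4,-33.2,-16,0,1],[0.4,-33.2,-16,0,1]],
])

```text
time: 9.25
eef_pos: [0.4404, -0.2478, 0.1214]
tcp_rot: [-0.004, 0.666, 0.746, 0.0]
wrist_force: [-0.3, -0.2, -0.1]
width: 0.0854
```

Run:
```python
exec(open('st.py').read())
for i in range(2): capture('wrist')
exec(open('st.py').read())
c=snap('wrist','wa')
g=c['color'].max(2)
a=np.linspace(0,2*np.pi,60)
p=w2px(c,np.c_[.4416+.021*np.cos(a),-.2475+.021*np.sin(a),.08+0*a]);print(p.min(0),p.max(0))
im=c['color'][:,:,::-1].copy(); cv2.polylines(im,[p.round().astype(int)],True,(0,255,0),1)
cv2.imwrite('pics/wa_v.png',im[200:480,150:490])
```

```text
9.25 [ 0.4404 -0.2478  0.1214] yaw 1.6837 [ 0.024 -0.07  -0.06   0.003  0.052  0.006] [-0.3 -0.2 -0.1] 0.0854
9.35 [ 0.4418 -0.2481  0.125 ] yaw 1.685 [ 0.009 -0.036 -0.018  0.001  0.002  0.   ] [0.2 1.2 0.1] 0.0856
[279.27602116 246.22746448] [359.27595517 318.9525971 ]
```

View pics/wa_v.png

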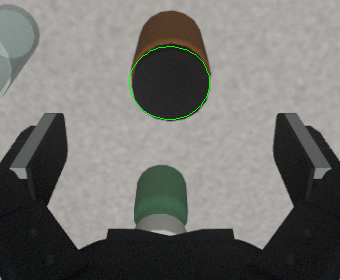

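Emit:
arm_command([
  [[0,0,-4,0,1],[0,0,-7.5,0,1],[0,0,-7.7,0,1],[0,0,-7.7,0,1],[0,0,-7.7,0,-1],[0,0,-7.7,0,-1],[0,0,-7.7,0,-1],[0,0,-7.7,0,-1],[0,0,-7.7,0,-1],[0,0,-7.7,0,-1]],
])

```text
time: 10.4
eef_pos: [0.4422, -0.2483, 0.0499]
tcp_rot: [0.001, 0.666, 0.746, 0.0]
wrist_force: [-0.9, 2.6, 10.4]
width: 0.0444
```

```bash
python3 st.py
```

```text
10.4 [ 0.4422 -0.2483  0.0499] yaw 1.6852 [-0.001  0.    -0.002 -0.002  0.001  0.001] [-0.9  2.6 10.4] 0.0444
```

Emit:
arm_command([
  [[0,0,4,0,-1],[0,0,8,0,-1],[0.5,2,12,0,-1],[2,6,15,0,-1],[3,10.5,17,0,-1],[4,15,19,0,-1],[5,19.5,20,0,-1],[6,24,20,0,-1],[7.2,29,20,0,-1],[8.3,33.8,20,0,-1]],
])

```text
time: 11.4
eef_pos: [0.5244, 0.0913, 0.2489]
tcp_rot: [0.0, 0.666, 0.746, 0.0]
wrist_force: [1.4, -1.1, -1.8]
width: 0.044
```

Emit:
arm_command([
  [[0,0,0,0,-1],[0,0,0,0,-1],[0,0,-3,0,-1],[0,0,-5.6,0,-1],[0,0,-5.6,0,-1],[0,0,-5.6,0,-1],[0,0,-5.6,0,-1]],
])

```text
time: 12.1
eef_pos: [0.5251, 0.0886, 0.1939]
tcp_rot: [0.001, 0.666, 0.746, 0.001]
wrist_force: [0.3, 0.8, -1.8]
width: 0.0442
```

Run:
```python
exec(open('st.py').read())
capture('wrist')
exec(open('st.py').read())
p=s['eef_pos'][:2]-[.5266,.0900];y=.1146;print('box xy',p@[np.cos(y),np.sin(y)],p@[-np.sin(y),np.cos(y)])
c=snap('wrist','wp3');cv2.imwrite('pics/wp3_v.png',cv2.resize(c['color'][180:440,190:450,::-1],None,fx=2.3,fy=2.3,interpolation=cv2.INTER_CUBIC))
```

```text
12.1 [0.5251 0.0886 0.1939] yaw 1.6841 [ 0.008 -0.003  0.003 -0.    -0.008  0.002] [ 0.3  0.8 -1.8] 0.0442
12.15 [0.5251 0.0888 0.1938] yaw 1.6843 [ 0.006  0.003  0.005  0.001 -0.005  0.002] [-0.4 -1.5 -1. ] 0.0441
box xy -0.0016272704723278289 -0.0010238258980432174
```

View pics/wp3_v.png

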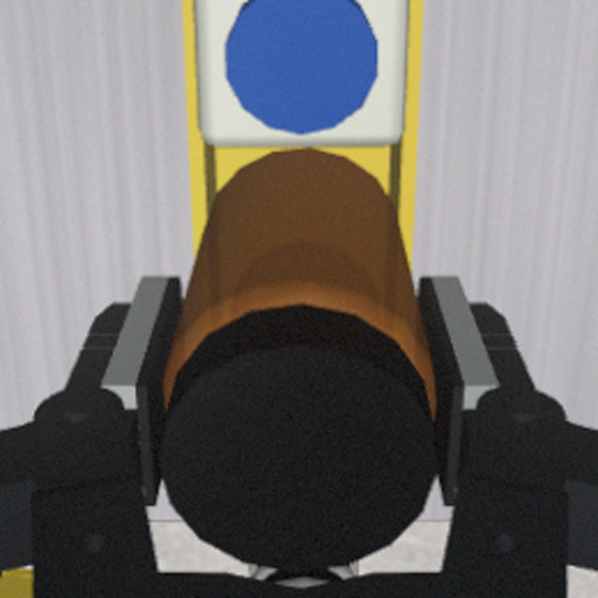

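Run:
```python
from h import *
c=load('wp3');y=.1146;C=np.array([.5265,.0911]);R=np.array([[np.cos(y),-np.sin(y)],[np.sin(y),np.cos(y)]])
for n,p,z in (('jarfoot',[305,149],.144),('bottle far sh',[303,146],.158),('bottlecap',[302,57],.168),('lid',[300,453],.224),('wallL',[187,100],.116),('wallR',[421,100],.116)):
  w=px2z(c,[np.array(p)/2.3+[190,180]],z)[0];print(n,(R.T@(w[:2]-C)).round(4))
```

```text
jarfoot [-0.0217  0.0001]
bottle far sh [-0.0273 -0.0004]
bottlecap [-0.0486 -0.0006]
lid [-0.0032 -0.001 ]
wallL [-0.0252 -0.0299]
wallR [-0.0252  0.03  ]
```

Emit:
arm_command([
  [[-0.1,0,0,0,-1],[-0.1,0,-2,0,-1],[-0.1,0,-3.5,0,-1],[-0.1,0,-4.5,0,-1],[-0.1,0,-5.1,0,-1],[-0.1,0,-5.5,0,-1],[-0.1,0,-5.6,0,-1],[-0.1,0,-5.6,0,-1]],
])

```text
time: 13.0
eef_pos: [0.5239, 0.0893, 0.138]
tcp_rot: [0.001, 0.666, 0.746, 0.001]
wrist_force: [-2.1, 0.4, 6.6]
width: 0.044
```

```bash
python3 st.py
```

```text
13.0 [0.5239 0.0893 0.138 ] yaw 1.6852 [-0.    -0.002  0.    -0.001 -0.001 -0.003] [-2.1  0.4  6.6] 0.044
```

Emit:
arm_command([
  [[0,0,0,0,1],[0,0,0,0,1],[0,0,0,0,1],[0,0,0,0,1],[0,0,0,0,1],[0,0,3,0,1],[0,0,7,0,1],[-3,0,11,0,1],[-7,0,15,0,1],[-7,0,15,0,1]],
])

```text
time: 14.0
eef_pos: [0.452, 0.0895, 0.2906]
tcp_rot: [0.003, 0.665, 0.746, 0.002]
wrist_force: [0.9, 0.2, -0.6]
width: 0.0856
```

Run:
```python
from h import *
for i in range(3): capture('wrist')
exec(open('st.py').read())
c=snap('wrist','wp4');v=c['color'][200:480,150:630,::-1];cv2.imwrite('pics/wp4_v.png',cv2.resize(v,None,fx=1.66,fy=1.66,interpolation=cv2.INTER_CUBIC))
```

```text
14.15 [0.4536 0.0892 0.286 ] yaw 1.6849 [-0.001  0.04   0.006 -0.002 -0.001  0.001] [-0.5 -0.3  0.2] 0.0852
```

View pics/wp4_v.png

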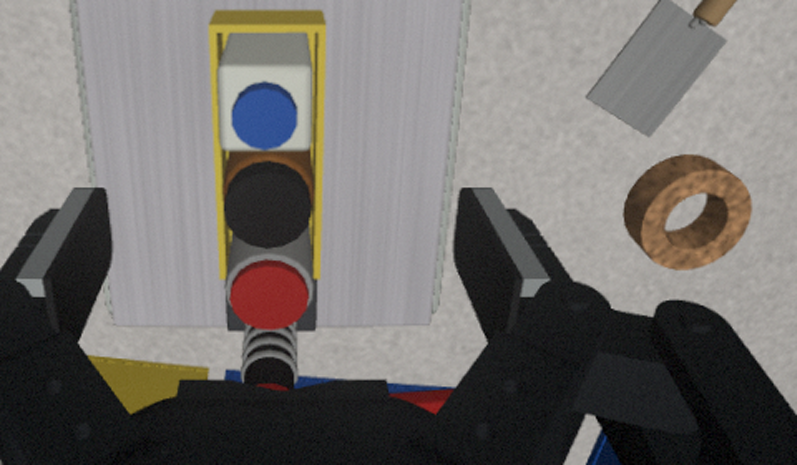

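Emit:
arm_command([
  [[1.5,2,0,-0.14,1],[3,4,0,-0.29,1],[4.5,6,0,-0.44,1],[6,8,0,-0.59,1],[8,10,0,-0.74,1],[10,12,0,-0.89,1],[12,14,0,-1.04,1],[14,16,0,-1.19,1],[15.5,18.6,0,-1.34,1],[15.5,18.6,0,-1.49,1]],
])

```text
time: 15.2
eef_pos: [0.6101, 0.2777, 0.282]
tcp_rot: [0.0, 0.995, 0.095, -0.002]
wrist_force: [-0.1, 0.3, -0.8]
width: 0.0854
```

Run:
```python
from h import *
for i in range(6): capture('wrist')
exec(open('st.py').read())
c=snap('wrist','wh')
a=np.linspace(0,2*np.pi,30); H=[.6086,.2752]
im=c['color'][:,:,::-1].copy()
for z in(.234,.186):
  p=w2px(c,np.c_[H[0]+.009*np.cos(a),H[1]+.009*np.sin(a),z+0*a]); print(p.mean(0)); cv2.polylines(im,[p.round().astype(int)],True,(0,255,0),1)
t=w2px(c,[[*s['eef_pos'][:2],.234]])[0]; cv2.drawMarker(im,tuple(int(v) for v in t),(255,0,255))
cv2.imwrite('pics/wh_v.png',im)
```

```text
15.5 [0.6086 0.2748 0.2857] yaw 0.1974 [ 0.001 -0.011 -0.001  0.001  0.     0.014] [-0.7  0.1  0.1] 0.0855
[320.56491394 279.52501235]
[320.41141789 249.43432488]
```

View pics/wh_v.png

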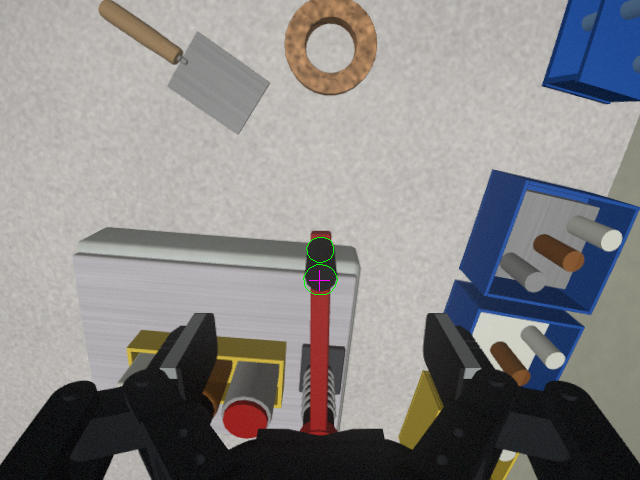

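Emit:
arm_command([
  [[0,0,-4,0,1],[0,0,-7.5,0,1],[0,0,-8,0,1],[0,0,-8,0,-1],[0,0,-8,0,-1],[0,0,-8,0,-1],[0,0,-8,0,-1],[0,0,-8,0,-1],[0,0,-8,0,-1],[0,0,-8,0,-1]],
])

```text
time: 16.55
eef_pos: [0.6088, 0.2754, 0.2074]
tcp_rot: [-0.0, 0.995, 0.097, 0.001]
wrist_force: [-0.1, -0.0, 5.1]
width: 0.0166
```

Run:
```python
exec(open('st.py').read())
# arc plan relative to current measured pose
pv=np.array([.6408,.1032]); q=s['eef_pos'][:2]-pv; r=np.hypot(*q);a0=np.arctan2(q[1],q[0]);print('r',r,'a0',a0)
for t in np.arange(.1,1.56,.1):
  p=pv+.175*np.array([np.cos(1.756+t),np.sin(1.756+t)])-pv-q; print(round(t,2),(p*100).round(2))
```

```text
16.55 [0.6088 0.2754 0.2074] yaw 0.1951 [ 0.001 -0.     0.001  0.001 -0.001  0.   ] [-0.1 -0.   5.1] 0.0166
r 0.1751007508846658 a0 1.7546129680124831
0.1 [-1.72 -0.42]
0.2 [-3.38 -1.  ]
0.3 [-4.96 -1.73]
0.4 [-6.47 -2.63]
0.5 [-7.87 -3.67]
0.6 [-9.17 -4.84]
0.7 [-10.35  -6.14]
0.8 [-11.38  -7.54]
0.9 [-12.28  -9.05]
1.0 [-13.01 -10.63]
1.1 [-13.59 -12.28]
1.2 [-14.   -13.99]
1.3 [-14.24 -15.72]
1.4 [-14.3  -17.47]
1.5 [-14.19 -19.21]
```

Handle gripped and its geometry agrees (radius 175 mm). I swing along the arc, turning with the bar.

Emit:
arm_command([
  [[-1.72,-0.42,0,0.1,-1],[-3.38,-1.0,0,0.2,-1],[-4.96,-1.73,0,0.3,-1],[-6.47,-2.63,0,0.4,-1],[-7.87,-3.67,0,0.5,-1],[-9.17,-4.84,0,0.6,-1],[-10.35,-6.14,0,0.7,-1],[-11.38,-7.54,0,0.8,-1],[-11.38,-7.54,0,0.8,-1]],
])

```text
time: 17.45
eef_pos: [0.4947, 0.1995, 0.2074]
tcp_rot: [0.0, 0.879, 0.477, 0.001]
wrist_force: [2.6, 4.4, 4.5]
width: 0.0171
```

Run:
```python
exec(open('st.py').read())
pv=np.array([.6408,.1032]); q=s['eef_pos'][:2]-pv; print('r',np.hypot(*q),'bar',np.arctan2(q[1],q[0])-1.7546)
p0=np.array([-11.38,-7.54])
for t in np.arange(.9,1.56,.1):
  p=.175*np.array([np.cos(1.756+t),np.sin(1.756+t)])-(np.array([.6088,.2754])-pv); print(round(t,2),(p*100-p0).round(2))
```

```text
17.45 [0.4947 0.1995 0.2074] yaw 0.995 [ 0.024  0.029 -0.046  0.013  0.017  0.127] [2.6 4.4 4.5] 0.0171
r 0.1749444682411356 bar 0.8042192380378794
0.9 [-0.9  -1.51]
1.0 [-1.64 -3.1 ]
1.1 [-2.21 -4.75]
1.2 [-2.62 -6.45]
1.3 [-2.86 -8.18]
1.4 [-2.92 -9.93]
1.5 [ -2.81 -11.68]
```

Emit:
arm_command([
  [[-0.9,-1.51,0,0.1,-1],[-1.64,-3.1,0,0.2,-1],[-2.21,-4.75,0,0.3,-1],[-2.62,-6.45,0,0.4,-1],[-2.86,-8.18,0,0.5,-1],[-2.92,-9.93,0,0.6,-1],[-2.85,-11.1,0,0.67,-1],[-2.81,-11.68,0,0.69,-1],[-2.81,-11.68,0,0.69,-1],[-2.81,-11.68,0,0.69,-1]],
])

```text
time: 18.45
eef_pos: [0.4668, 0.0842, 0.2072]
tcp_rot: [-0.001, 0.667, 0.745, 0.001]
wrist_force: [-3.9, 6.3, 11.8]
width: 0.0165
```

```bash
cat > b.py <<'E'
exec(open('st.py').read())
pv=np.array([.6408,.1032]); q=s['eef_pos'][:2]-pv; print('r',np.hypot(*q),'bar',np.arctan2(q[1],q[0])%(2*np.pi)-1.7546)
E
python3 b.py
```

```text
18.45 [0.4668 0.0842 0.2072] yaw 1.6824 [ 0.005  0.001 -0.     0.001  0.     0.001] [-3.9  6.3 11.8] 0.0165
r 0.17500710411403794 bar 1.4957149622551844
```

Emit:
arm_command([
  [[0.02,-0.2,0,0,-1],[0.04,-0.4,0,0,-1],[0.04,-0.4,0,0,-1],[0.04,-0.4,0,0,-1],[0.04,-0.4,0,0,-1]],
])

```text
time: 18.95
eef_pos: [0.4671, 0.082, 0.2072]
tcp_rot: [-0.002, 0.666, 0.746, 0.002]
wrist_force: [-3.8, 16.5, 11.7]
width: 0.0167
```

Run:
```python
exec(open('b.py').read())
c=snap('scene','sf')
cv2.imwrite('pics/sf_v.png',cv2.resize(c['color'][190:300,250:440,::-1],None,fx=4,fy=4,interpolation=cv2.INTER_CUBIC))
snap('wrist','wf')
```

```text
18.95 [0.4671 0.082  0.2072] yaw 1.6839 [ 0.001  0.001 -0.001 -0.001  0.001 -0.001] [-3.8 16.5 11.7] 0.0167
r 0.17502719403051503 bar 1.508561082591934
```

```bash
python3 -c "
from bench import *
print(finish_job())"; python3 b.py
```

```text
the job is handed in; nothing more can be done
None
the job is handed in; nothing more can be done
```

I packed the square bottle and the amber jar upright in the yellow box beside the canister. I then swung the retaining bar to its stop and handed the job in with the gripper still holding the handle. The robot clock read about 19 s of the 72 s allowed.

**Packing:** The wrist picture after both were released shows all three standing upright in the box, with the bar still open. The jar's final position was judged by eye from that picture, not measured. For the bottle, the measured centre was about 49 mm from the box middle and within 1 mm of the midline.

**Bar:** In the last reading the handle was 175 mm from the pivot at an estimated 1.51 rad (stop at 1.5). The sideways force rose from 6 N to 16.5 N over the last 2 mm of push, so the bar is against the stop. Finger opening was 16.7 mm on the 18 mm handle.

**Disagreements:**
- The camera showed the bottle foot about 3 mm further left of the box midline than the arm's own position did. I moved it 2.5 mm right before lowering it, and the next picture showed it centred.
- The canister measured about 46 mm from the box middle, where the given dimensions put it at 48 mm or more.

**Not checked:** I had used all 12 picture views, so I did not view the box or the bystanders after the swing. The force readings showed no sign that the bar touched a lid.

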